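Open the ratchet bench clamp

ROBOT

A 6-joint arm with a two-finger parallel gripper is mounted at the origin on a cart in front of the work surface, level with it; the furniture and walls round the work are solid. World frame = base frame: x ahead of the robot, y to its left, z up, the work surface at z = 0. Lengths are in m, angles in rad, forces in N, time in s.
With the tool pointing down it reaches from about 0.375 to 0.975 m from the base axis. Payload 3.8 kg.
Tool frame: the origin (TCP) lies at the very end of the fingers, on their centre line; the grasp point (between the pads) lies 19 mm behind it (env.pinch_z is the distance from the TCP to the grasp point, in m); y points along the fingers, x is the direction in which the jaws open and shut, and the axes are right-handed (so a half turn about y gives the same grasp; the last joint's range is limited). The gripper opens to 88 mm and grips with 3 to 60 N. Pads are 18 mm wide; open, the fingers measure 123 mm over their backs; the gripper's body (75 mm by 187 mm) begins 45 mm behind the grasp point.
Start: joints at [1.271, 0.264, 1.604, -0, 1.274, -0.037], TCP at [0.175, 0.652, 0.239] pointing down, gripper open.
Joint ranges: [-2.63, 2.63], [-0.94, 2.18], [0.31, 2.57], [-1.31, 4.45], [0, 2.66], [-2.55, 2.55]. Speed limits (rad/s): [2.57, 2.57, 3.14, 3.14, 3.14, 3.14].

INTERFACE

Orientations are given as a unit quaternion [w, x, y, z].
In Python, from plant import env gives the robot as it stands.
- The arm moves only by the tool step_arm, never from a script. Its argument "targets" is a list of rows, each a list of 4 numbers: the shift along the tool's x, y, z in m, then the turn about the tool's y in rad. In form: [[dx, dy, dz, roll], ...]. A call has 1 to 5 rows; each row is the pose to reach, as a shift and turn from the pose commanded when the call began, along the tool's axes at that moment; what a row does not reach only later rows make up. A row lasts 1/12 s, in which the tool goes at most 41.7 mm and 7.16 degrees, less where a joint would pass 70% of its speed; a pose out of reach is approached as far as the arm can. A call with a gripper value outside its range is refused whole. "claw" is the opening, from 0 (shut) to 1 (fully open), set as the call begins (left out, the last holds). The fingers move at their own pace and stop on an object; "grip_force" is the grip in N (left out, the last holds). Time passes only in rows, so rows that repeat a pose let the fingers close. It gives the time, the measured TCP pose, the force and the opening at its end, in the units of the state.
- env.get_state(): the state, without advancing time (a new reading comes with each control period).
- env.read_camera(name): name is "side" or "top" or "wrist"; returns the picture (420x560x3 uint8, blue, green, red); there is no depth.
- env.calibration(name): a dict with "fx", "fy", "cx", "cy" (pixels), "cam_to_world" (4x4, takes a point from camera to world coordinates). Camera axes: x right, y up, looking along -z (the intrinsics and any distortion apply to the point x, -y, -z); pixel columns grow to the right and rows downward; lengths in m; the calibration is good to about 2 mm. A picture is of the moment at which its call begins: read the wrist's pose just before it. calibration takes no time and is no camera call; for the wrist camera it gives the pose at the moment of the call.
- env.finish_job(): hands the job in, once; it reports no verdict.
The state is a dict: "t": time; "joint_pos": joint angles; "joint_velocities": joint speeds; "joint_efforts": joint torques, N m; "position": TCP position; "orientation": TCP orientation; "wrist_force": force on the tool from outside, world axes, zero at the start; "moment": the same for the moment, N m; "grip_width": finger opening in m.
Only numpy, scipy, OpenCV 4.12 (cv2) and the standard library are available. Lean on these libraries where they do the work, as an engineer would, in place of code of your own. Each camera call takes 0.05 s, during which the arm holds its last target.

TASK

Open the ratchet bench clamp: with a fingertip press the red release tab on the blue sliding jaw fully down, then, keeping it down, push the jaw straight back along its bar until it stands against the end stop, away from the jar, and let go. Nothing is to be gripped or lifted; leave the green-lidded jar standing where it is in the clamp and do not disturb the things round it.

Things in the scene. Friction and masses are not known exactly. Their poses are not given: they have to be found in the camera images.
- clamp: Ratchet bench clamp, fixed to the bench: dark base plate 92 x 332 x 8 mm, two aluminium rails (top 24 mm above the bench) with a toothed rack in the groove between them. Origin on the bench surface under the bar's mid-width, 10 mm from the plate's middle; z up, y along the bar: the grey fixed jaw (68 mm tall) is at its +y end, the low grey end stop at its -y end (inner face at y = -156 mm). x points across the bar, away from the robot.
- jaw (a joint): The blue sliding jaw's place along the bar in m: 0 = closed nearest the fixed jaw, 0.105 = fully back against the end stop; it grows as the jaw is pushed back, along the clamp's -y. It slides with about 3 N of friction. While the pawl is engaged the teeth lock it against being pushed back (up to 6 mm of free play).
- release (a joint): Angle of the red release tab (a rocker on the sliding jaw) in rad: 0 to 0.15 = up, pawl resting between or on the slopes of the teeth (it stands there at the start); 0.26 = fully down, pawl lifted clear of the teeth; the pawl clears at about 0.17. A spring brings it up again (about 2 N at first, 6 N fully down, pressed at point release_pad), so it must be kept down while the jaw slides.
- release_pad (a point): Middle of the width of the red tab's top, 16 mm in front (clamp +y side) of the push wall; the place to press. The tab is 36 mm wide across the bar and 52 mm long; with the tab up its top slopes, rising away from the push wall; fully down it is level, its top 42 mm above the bench (this point sinks about 11 mm). The space above it, between the jaw plate and the push wall, is 60 mm along the bar and open at both sides.
- push_wall (a point): Middle of the front face (it looks to the clamp's +y) of the blue upright wall just behind the red tab, 64 mm above the bench; the wall is 62 mm wide, 8 mm thick, its top 78 mm above the bench. It is part of the sliding jaw: a fingertip on the tab pushes the jaw back by this wall.
- jaw_face (a point): Middle of the black rubber face of the sliding jaw, which looks at the jar (clamp +y), 45 mm above the bench; the blue jaw plate behind it is 12 mm thick with the rubber, 68 mm wide, its top 67 mm above the bench.
- jar_centre (a point): Centre of the loose white jar with green lid, 52 mm across, 67 mm tall, standing on the rails by the fixed jaw, its top 91 mm above the bench. To be left standing there.
- brass_weight: brass-coloured 100 g weight with a knob, 25 mm across, 30 mm tall, standing behind the clamp; loose, origin under its middle, to be left alone
- blue_jar: white jar with blue lid, 58 mm across, 83 mm tall, standing behind the clamp; loose, origin under its middle, to be left alone
- vial: glass vial with black cap, 27 mm across, 56 mm tall, standing behind the clamp; loose, origin under its middle, to be left alone
- small_weight: brass-coloured 50 g weight with a knob, 20 mm across, 24 mm tall, standing behind the clamp; loose, origin under its middle, to be left alone
Not all that is in view belongs to the job. What is shaped like the part that bears jar_centre but orange or purple is not meant.

How it is judged:
On the way, in this order (a step that is already met when the one before it is completed fails the run):
1. the red release tab is pressed down before the jaw has moved back by 20 mm (value of joint release above 0.17 rad and distance of jaw_face from where it was at the start of the episode below 0.02 m and value of joint jaw below 0.09 m), for 0.1 s.
2. the jaw stands fully back against the end stop (value of joint jaw above 0.1 m), for 0.1 s.
At the end, for the whole second after the job is handed in: The sliding jaw is at rest within 5 mm of the end stop, the release tab has come up again, and the jar stands upright within 15 mm of where it was (value of joint jaw above 0.1 m and velocity of joint jaw between -0.005 and 0.005 m/s and value of joint release below 0.17 rad and distance of jar_centre from where it was at the start of the episode below 0.015 m and angle between jar_centre's own z axis and vertical below 0.15 rad); the robot touches nothing.
It fails at once if the jar is lifted, tipped or shoved by more than 15 mm (distance of jar_centre from where it was at the start of the episode above 0.015 m or angle between jar_centre's own z axis and vertical above 0.3 rad).
It fails at once if a thing behind the clamp is shifted or lifted by more than 20 mm (distance of any of brass_weight, blue_jar, vial, small_weight from where it was at the start of the episode above 0.02 m).
It also fails if it takes over 32 s, if anything falls off the work surface, if the arm or the gripper's body presses on something with over 40 N, if the wrist force passes 120 N, or if a joint passes its speed limit or range.

## Working session

There is one attempt and no reset: what is moved stays moved. The work goes in short steps, Python scripts to look and compute and a tool call to move; the robot and the scene stay as the last step left them, time stands still between calls to the robot, and variables do not carry over. Pictures are saved under pics/ and viewed, and the job is handed in when it is done.

Besides the shell and the picture viewer there is one more tool, called after "Call:" as name(argument=value, ...), one argument or row to a line, values as JSON. step_arm: Moves the arm, as the interface text tells. Its arguments: {"type":"object","properties":{"targets":{"type":"array","items":{"type":"array","items":{"type":"number"}}},"claw":{"type":"number"},"grip_force":{"type":"number"}},"required":["targets"]}

```bash
mkdir -p pics; ls
python3 - <<'E'
from plant import env
import cv2
s=env.get_state();print(s['t'],s['position'],s['orientation'],s['grip_width'],env.pinch_z)
for n in ['side','top','wrist']:
    c=env.calibration(n);print(n,c)
    cv2.imwrite(f'pics/{n}0.png',env.read_camera(n))
E
```

```text
pics
0.0 [0.17514564 0.6511614  0.23739418] [-0.56074458  0.56166233  0.42953686 -0.43081206] 0.08797929884569312 0.0187
side {'fx': 468.8280897969457, 'fy': 468.8280897969457, 'cx': 276.9174380794144, 'cy': 206.15353224757342, 'cam_to_world': array([[ 0.99834588,  0.017471  , -0.05477467,  0.54506161],
       [-0.05441528,  0.594688  , -0.80211294, -0.77971062],
       [ 0.01856012,  0.80376673,  0.594655  ,  0.69610452],
       [ 0.        ,  0.        ,  0.        ,  1.        ]])}
top {'fx': 451.43095604357353, 'fy': 451.43095604357353, 'cx': 283.0511059791645, 'cy': 213.30309554102024, 'cam_to_world': array([[-0.01212576,  0.99651404, -0.08253924,  0.48093072],
       [-0.99985386, -0.01307833, -0.01100987,  0.04140018],
       [-0.01205096,  0.08239367,  0.996527  ,  1.08656864],
       [ 0.        ,  0.        ,  0.        ,  1.        ]])}
wrist {'fx': 345.8699780602943, 'fy': 345.8699780602943, 'cx': 282.3964641416321, 'cy': 212.46179487854658, 'cam_to_world': array([[ 0.26009663, -0.92042364, -0.29183912,  0.09891928],
       [ 0.96557975,  0.24719805,  0.08092509,  0.67253813],
       [-0.0023433 , -0.30284229,  0.9530378 ,  0.38294283],
       [ 0.        ,  0.        ,  0.        ,  1.        ]])}
```

View pics/side0.png

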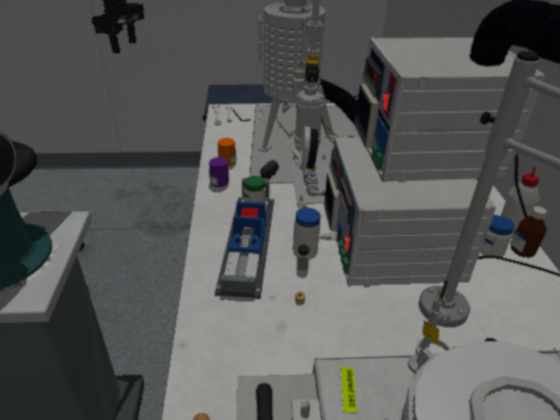

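View pics/top0.png

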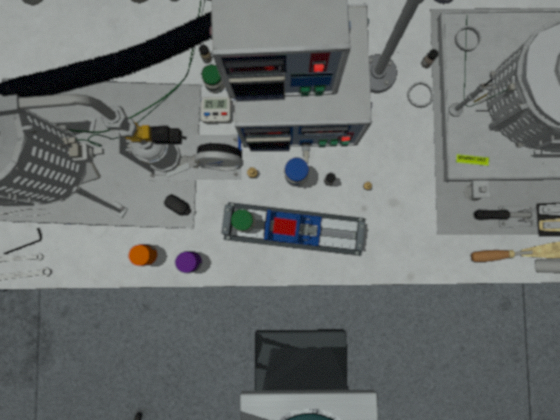

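View pics/wrist0.png

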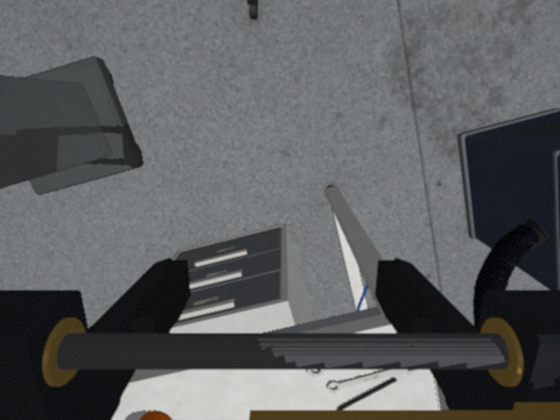

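The side view shows the clamp at about (247,245), with the green-lidded jar at (255,190). In the top view the clamp runs from (225,220) to (365,235). Candidates for the jar are: green lid in the clamp, top (243,219); another green lid behind the clamp at (211,75); orange lid (141,255); purple lid (188,262). By the description it is the one at (243,219). The red tab is at (285,227); the red lamps on the instruments at (320,68) and (345,140) are not meant.

```bash
cat > h.py <<'E'
import numpy as np,cv2
from scipy.spatial.transform import Rotation as R
from plant import env
def ray(c,u,v):
    d=np.array([(u-c['cx'])/c['fx'],-(v-c['cy'])/c['fy'],-1.]);M=c['cam_to_world'];return M[:3,3],M[:3,:3]@d
def onz(c,u,v,z):
    o,d=ray(c,u,v);return o+d*(z-o[2])/d[2]
def proj(c,p):
    M=c['cam_to_world'];q=M[:3,:3].T@(np.asarray(p)-M[:3,3]);return np.array([c['cx']+c['fx']*q[0]/-q[2],c['cy']-c['fy']*q[1]/-q[2]])
def toolR(s):
    q=s['orientation'];return R.from_quat([q[1],q[2],q[3],q[0]]).as_matrix()
E
python3 - <<'E'
from h import *
im=cv2.imread('pics/top0.png');cv2.imwrite('pics/topc.png',cv2.resize(im[190:265,210:380],None,fx=4.6,fy=4.6,interpolation=cv2.INTER_CUBIC))
im2=cv2.imread('pics/side0.png');cv2.imwrite('pics/sidec.png',cv2.resize(im2[165:305,190:350],None,fx=4.2,fy=4.2,interpolation=cv2.INTER_CUBIC))
ct=env.calibration('top')
hsv=cv2.cvtColor(im,cv2.COLOR_BGR2HSV);h,s,v=cv2.split(hsv)
red=((h<8)|(h>172))&(s>150)&(v>80)
n,l,st,ce=cv2.connectedComponentsWithStats(red.astype(np.uint8))
for i in range(1,n):
    if st[i,4]>30: print('red',st[i],ce[i],onz(ct,*ce[i],.047), cv2.minAreaRect(np.argwhere(l==i)[:,::-1].astype(np.float32)))
gr=(h>45)&(h<80)&(s>100)
n,l,st,ce=cv2.connectedComponentsWithStats(gr.astype(np.uint8))
for i in range(1,n):
    if st[i,4]>30: print('green',st[i],ce[i],onz(ct,*ce[i],.091))
print(toolR(env.get_state()))
E
```

```text
red [313  64  12   8  86] [318.19767442  67.39534884] [ 0.91319095 -0.03469265  0.047     ] ((318.5, 67.5), (7.0, 11.0), 90.0)
red [341 137  10   4  35] [345.14285714 138.48571429] [ 0.74071224 -0.09447555  0.047     ] ((345.5, 138.5), (9.0, 3.0), 0.0)
red [273 218  23  17 315] [284.         226.21904762] [0.53713115 0.05106039 0.047     ] ((283.9599914550781, 226.27999877929688), (21.77889060974121, 14.424979209899902), 8.130102157592773)
green [203  65  17  20 257] [210.79377432  74.59922179] [0.88218809 0.21296092 0.091     ]
green [314  85  11  10  68] [319.29411765  88.85294118] [ 0.84481289 -0.03302238  0.091     ]
green [300  87  11   8  64] [304.703125  89.9375  ] [8.42839119e-01 7.69395064e-06 9.10000000e-02]
green [331 139   7   6  31] [333.87096774 141.64516129] [ 0.72290277 -0.06335715  0.091     ]
green [319 140   8   6  35] [322.45714286 142.2       ] [ 0.72202434 -0.03780099  0.091     ]
green [231 210  22  20 348] [241.18103448 219.50287356] [0.55084061 0.14522438 0.091     ]
[[ 2.59755096e-01 -5.00216396e-04 -9.65674396e-01]
 [ 9.65673065e-01 -1.60476750e-03  2.59755569e-01]
 [-1.67961688e-03 -9.99998587e-01  6.61989640e-05]]
```

View pics/topc.png

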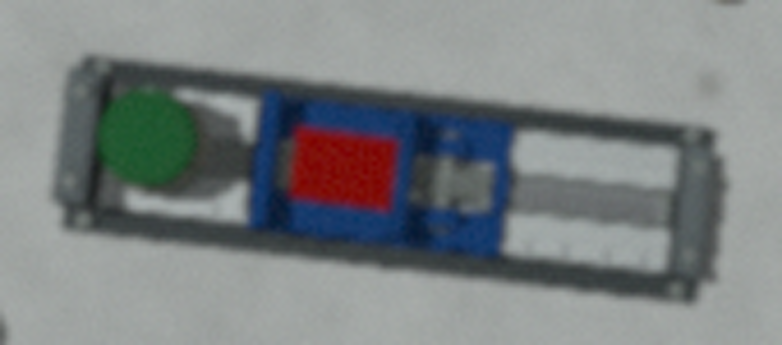

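View pics/sidec.png

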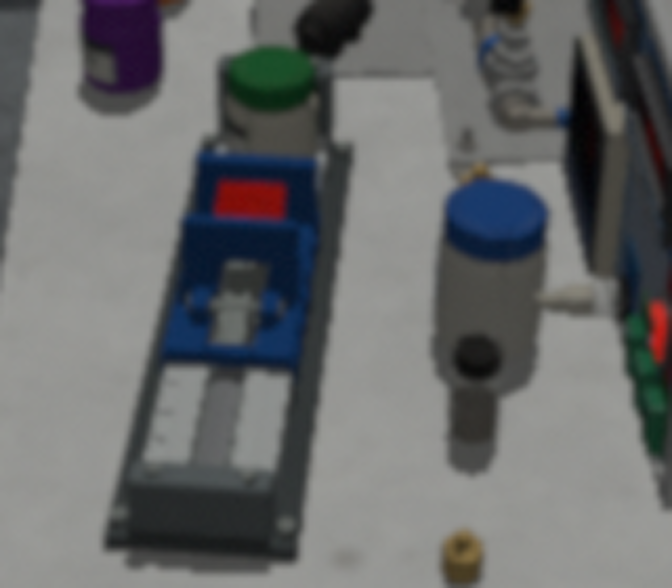

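Run:
```python
from h import *
ct=env.calibration('top');f=lambda x,y,z:onz(ct,210+(x+.5)/4.6-.5,190+(y+.5)/4.6-.5,z)
C=[f(85,57,.008),f(718,128,.008),f(690,300,.008),f(65,230,.008)]
for c in C: print(c)
m=sum(C)/4; ax=(C[0]+C[3]-C[1]-C[2]);L=np.linalg.norm(ax)/2;ax/=np.linalg.norm(ax)
print('L',L,'W',np.linalg.norm(C[0]+C[1]-C[2]-C[3])/2,'mid',m,'y axis',ax,np.degrees(np.arctan2(ax[1],ax[0])))
ay=np.array([ax[0],ax[1],0]);axx=np.array([ay[1],-ay[0],0])
for nm,p in dict(lid=f(148,138,.091),tabR=f(395,175,.044),tabL=f(297,163,.05),wallfronttop=f(403,175,.078),wallbacktop=f(418,180,.078),platefronttop=f(262,160,.067),platebacktop=f(281,160,.067),platecorner=f(265,90,.067),platecorner2=f(250,228,.067), stopin=f(675,215,.03),fixin=f(95,140,.068)).items():
    print(nm,p,'along',(p-m)@ay,'across',(p-m)@axx)
```

```text
[0.59928768 0.18523152 0.008     ]
[ 0.55776294 -0.14411823  0.008     ]
[ 0.46894888 -0.12727653  0.008     ]
[0.50904965 0.19582519 0.008     ]
L 0.3287687825633051 W 0.0905708983159003 mid [0.53376228 0.02741549 0.008     ] y axis [0.12413817 0.99226494 0.        ] 82.86901107982716
lid [0.55058863 0.14389271 0.091     ] along 0.11766505180880327 across 0.0022369229513639656
tabR [0.53363974 0.02460734 0.044     ] along -0.002801646209088075 across 0.0002270034839200399
tabL [0.53996388 0.07359637 0.05      ] along 0.046593527307934916 across 0.00042081884507917195
wallfronttop [0.5318713  0.02126896 0.078     ] along -0.0063337319151805125 across -0.0011133368018895972
wallbacktop [0.52934797 0.01402085 0.078     ] along -0.013839020373620765 across -0.0027173806680550862
platefronttop [0.54069383 0.09027372 0.067     ] along 0.06323248654460524 across -0.0009251765303838516
platebacktop [0.54057391 0.08092437 0.067     ] along 0.053940563912090185 across 0.00011644222122363829
platecorner [0.57525065 0.08847804 0.067     ] along 0.065740515845771 across 0.03358725809776367
platecorner2 [0.5073623  0.09646827 0.067     ] along 0.06524140841333972 across -0.03476786387337106
stopin [ 0.51222685 -0.11735974  0.03      ] along -0.14632875791319838 across -0.0033967264350097098
fixin [0.55154943 0.17238553 0.068     ] along 0.146056748832777 across -0.0003467520065515928
```

Measurements agree with the given sizes: plate 329 x 91 mm, jaw gap about 60 mm, wall front about 16 mm behind the pad, bar axis at 82.9°. Next I plan the hover, with the fingers shut and the jaw axis across the bar.

```bash
cat >> h.py <<'E'
MID=np.array([0.5338,0.0274,0]);AY=np.array([0.1241,0.9923,0]);AX=np.array([0.9923,-0.1241,0])
def cl(p): d=np.asarray(p)-MID; return d@AX,d@AY,p[2]
def plan(across,along,z):
    s=env.get_state();Rt=toolR(s);p=np.array(s['position']);T=MID+AX*across+AY*along;T[2]=z
    yaw=np.arctan2(Rt[1,0],Rt[0,0]);roll=-(np.arctan2(AX[1],AX[0])-yaw)
    print('t',s['t'],'clamp pos',cl(p),'shift',Rt.T@(T-p),'roll',roll,'F',s['wrist_force'],'w',s['grip_width'])
E
python3 -c "
from h import *
plan(0,.010,.24);plan(0,.010,.14)"
```

```text
t 0.15 clamp pos (np.float64(-0.43328162708188256), np.float64(0.5746180229650435), np.float64(0.2376967391221805)) shift [-0.49945614 -0.00149793 -0.50699308] roll 1.432444372618212 F [-0.17046993  0.39134885 -0.41938412] w 0.08779139295808673
t 0.15 clamp pos (np.float64(-0.43328162708188256), np.float64(0.5746180229650435), np.float64(0.2376967391221805)) shift [-0.49928818  0.09850193 -0.5069997 ] roll 1.432444372618212 F [-0.17046993  0.39134885 -0.41938412] w 0.08779139295808673
```

Call:
step_arm(
  targets=[
    [-0.025,0,-0.025,0.08],
    [-0.053,0,-0.054,0.17],
    [-0.082,0,-0.083,0.26],
    [-0.11,0,-0.112,0.36],
    [-0.14,0,-0.14,0.46],
  ],
  claw=0,
  grip_force=10,
)

```text
t: 0.57
position: [0.2747, 0.4786, 0.2382]
orientation: [-0.645, 0.645, 0.289, -0.29]
wrist_force: [1.3, -0.3, 0.3]
grip_width: 0.0572
```

```bash
python3 -c "
from h import *
plan(0,.010,.2)"
```

```text
t 0.5667 clamp pos (np.float64(-0.31314047165199105), np.float64(0.4155729255842899), np.float64(0.23820890650390752)) shift [-0.156659    0.03841944 -0.48782365] roll 0.9682528581256155 F [ 1.3050122  -0.26751635  0.29659797] w 0.05716940007198046
```

Call:
step_arm(
  targets=[
    [-0.012,0,-0.037,0.1],
    [-0.024,0,-0.075,0.2],
    [-0.036,0,-0.112,0.3],
    [-0.048,0,-0.15,0.4],
    [-0.06,0,-0.187,0.5],
  ],
)

```text
t: 0.98
position: [0.3751, 0.3097, 0.2386]
orientation: [-0.697, 0.697, 0.121, -0.121]
wrist_force: [0.1, -0.8, 0.4]
grip_width: 0.0235
```

```bash
python3 -c "
from h import *
plan(0,.010,.2)"
```

```text
t 0.9833 clamp pos (np.float64(-0.1925171630511492), np.float64(0.26039344185624214), np.float64(0.23857569226932973)) shift [ 0.05891172  0.0386031  -0.31029136] roll 0.467834893086272 F [ 0.09531434 -0.79046122  0.44287707] w 0.023528678405431297
```

Call:
step_arm(
  targets=[
    [0.007,0,-0.038,0.1],
    [0.014,0,-0.076,0.2],
    [0.021,0,-0.114,0.3],
    [0.028,0,-0.15,0.38],
    [0.035,0,-0.185,0.46],
  ],
)

```text
t: 1.4
position: [0.4711, 0.1476, 0.2387]
orientation: [0.706, -0.706, 0.041, -0.041]
wrist_force: [-0.2, 0.7, -0.9]
grip_width: 0.0002
```

```bash
python3 -c "
from h import *
plan(0,.010,.18)"
```

```text
t 1.4 clamp pos (np.float64(-0.0770948013210714), np.float64(0.11151676760146095), np.float64(0.23865622359411576)) shift [ 0.0762703   0.05866037 -0.10212991] roll 0.008016012567978362 F [-0.21382857  0.66453464 -0.94658917] w 0.00021779773482557532
```

Call:
step_arm(
  targets=[
    [0.023,0.01,-0.03,0],
    [0.045,0.025,-0.06,0.008],
    [0.065,0.04,-0.085,0.008],
    [0.076,0.055,-0.102,0.008],
    [0.076,0.059,-0.102,0.008],
  ],
)

```text
t: 1.82
position: [0.5347, 0.0363, 0.1769]
orientation: [-0.705, 0.706, -0.045, 0.043]
wrist_force: [-0.2, -0.6, -0.4]
grip_width: 0.0005
```

Run:
```python
from h import *
im=env.read_camera('wrist');cv2.imwrite('pics/w1.png',im);print(env.calibration('wrist'))
cv2.imwrite('pics/s1.png',cv2.resize(env.read_camera('side')[130:310,170:390],None,fx=3,fy=3))
plan(0,.010,.08)
```

```text
{'fx': 345.8699780602943, 'fy': 345.8699780602943, 'cx': 282.3964641416321, 'cy': 212.46179487854658, 'cam_to_world': array([[ 0.99233643,  0.11617441,  0.0420942 ,  0.54352128],
       [-0.12347055,  0.94561122,  0.30095588,  0.11664793],
       [-0.00484138, -0.30384688,  0.95270858,  0.32217376],
       [ 0.        ,  0.        ,  0.        ,  1.        ]])}
t 1.9167 clamp pos (np.float64(-0.001645969237446325), np.float64(0.011684945989535773), np.float64(0.178000215503923)) shift [ 0.00202194  0.0979933  -0.00167695] roll 0.0022951161828042577 F [ 0.91541887  0.6948152  -0.25708694] w 0.0006325969113990112
```

View pics/w1.png

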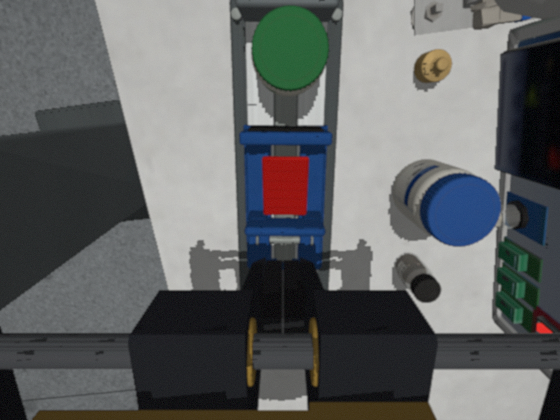

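View pics/s1.png

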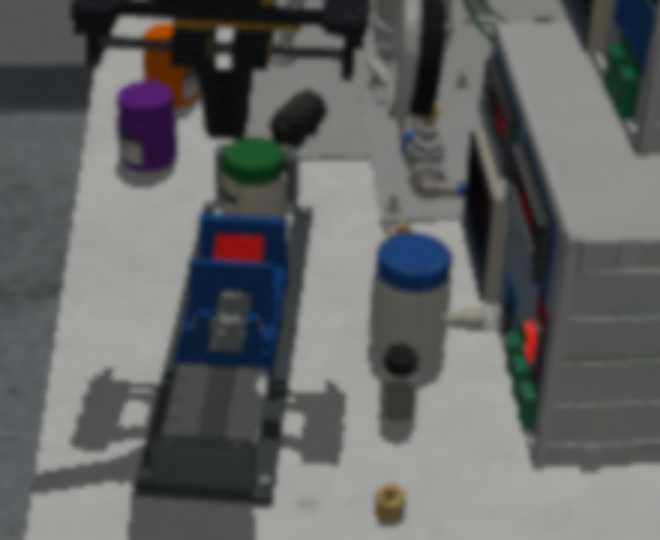

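The wrist view shows the red tab at (286,185), the wall top at about (286,217), the jaw plate at (286,135) and the fingertips at (283,270). I will cross-check these against the top-view figures.

Run:
```python
from h import *
c=env.calibration('wrist')
for n,u,v,z in [('walltop front',286,212,.078),('wall top back',286,220,.078),('wall L',247,212,.078),('wall R',324,212,.078),('plate front',286,127,.067),('plate back',286,136,.067),('tab far edge',286,157,.058),('tab near',286,214,.046),('tabL',263,185,.052),('tabR',308,185,.052),('lid',290,48,.091)]:
    print(n,np.round(cl(onz(c,u,v,z)),4))
plan(0,.010,.08)
```

```text
walltop front [0.0001 0.0131 0.078 ]
wall top back [0.0001 0.0068 0.078 ]
wall L [-0.029  0.013  0.078]
wall R [0.0284 0.0132 0.078 ]
plate front [-0.0002  0.0739  0.067 ]
plate back [-0.0001  0.0676  0.067 ]
tab far edge [0.    0.051 0.058]
tab near [0.0003 0.0012 0.046 ]
tabL [-0.0183  0.0276  0.052 ]
tabR [0.0178 0.0277 0.052 ]
lid [0.0019 0.1226 0.091 ]
t 1.9167 clamp pos (np.float64(-0.001645969237446325), np.float64(0.011684945989535773), np.float64(0.178000215503923)) shift [ 0.00202194  0.0979933  -0.00167695] roll 0.0022951161828042577 F [ 0.91541887  0.6948152  -0.25708694] w 0.0006325969113990112
```

Run:
```python
from h import *
im=cv2.imread('pics/w1.png');cv2.imwrite('pics/w1c.png',cv2.resize(im[110:290,220:350],None,fx=4,fy=3.3,interpolation=cv2.INTER_CUBIC))
im=im.astype(int)
for r in range(118,262,2): print(r,im[r,275:280].mean(0).round(),im[r,254:258].mean(0).round())
```

```text
118 [65. 67. 65.] [199. 202. 199.]
120 [66. 68. 66.] [198. 200. 198.]
122 [96. 99. 95.] [200. 202. 200.]
124 [110. 114. 109.] [178. 180. 178.]
126 [38. 38. 37.] [38. 37. 36.]
128 [21. 21. 23.] [24. 26. 26.]
130 [31. 27. 25.] [36. 28. 26.]
132 [94. 53. 26.] [100.  58.  30.]
134 [121.  68.  31.] [122.  68.  33.]
136 [121.  69.  33.] [120.  68.  32.]
138 [117.  66.  33.] [118.  66.  33.]
140 [114.  64.  29.] [115.  65.  31.]
142 [111.  61.  30.] [110.  62.  31.]
144 [83. 52. 34.] [82. 46. 23.]
146 [63. 65. 62.] [58. 32. 16.]
148 [65. 67. 65.] [58. 33. 15.]
150 [65. 67. 65.] [58. 34. 16.]
152 [65. 67. 64.] [59. 34. 17.]
154 [65. 67. 64.] [88. 49. 23.]
156 [ 42.  44. 108.] [117.  67.  32.]
158 [ 20.  24. 160.] [117.  67.  32.]
160 [ 18.  23. 151.] [115.  64.  30.]
162 [ 17.  21. 148.] [115.  65.  30.]
164 [ 18.  23. 148.] [115.  65.  30.]
166 [ 19.  22. 148.] [114.  66.  32.]
168 [ 20.  22. 149.] [114.  64.  30.]
170 [ 16.  21. 145.] [114.  65.  32.]
172 [ 19.  23. 145.] [113.  64.  30.]
174 [ 19.  22. 148.] [115.  65.  32.]
176 [ 19.  22. 149.] [114.  64.  31.]
178 [ 19.  22. 148.] [113.
[... 770 characters left out ...]
] [74. 41. 21.]
222 [74. 41. 20.] [73. 41. 20.]
224 [74. 42. 19.] [74. 43. 21.]
226 [80. 45. 19.] [81. 46. 23.]
228 [110.  63.  31.] [111.  64.  30.]
230 [123.  69.  34.] [121.  68.  32.]
232 [120.  67.  32.] [117.  66.  31.]
234 [103.  58.  30.] [102.  58.  28.]
236 [102.  96.  89.] [94. 69. 54.]
238 [130. 136. 131.] [113.  90.  74.]
240 [139. 145. 139.] [111.  88.  72.]
242 [106. 109. 106.] [103.  82.  67.]
244 [64. 66. 65.] [64. 48. 38.]
246 [60. 63. 60.] [58. 33. 14.]
248 [61. 63. 61.] [58. 33. 14.]
250 [62. 63. 61.] [60. 35. 16.]
252 [61. 63. 62.] [60. 33. 14.]
254 [61. 63. 61.] [60. 34. 18.]
256 [61. 63. 61.] [59. 32. 15.]
258 [60. 58. 54.] [60. 34. 18.]
260 [38. 33. 31.] [52. 30. 16.]
```

View pics/w1c.png

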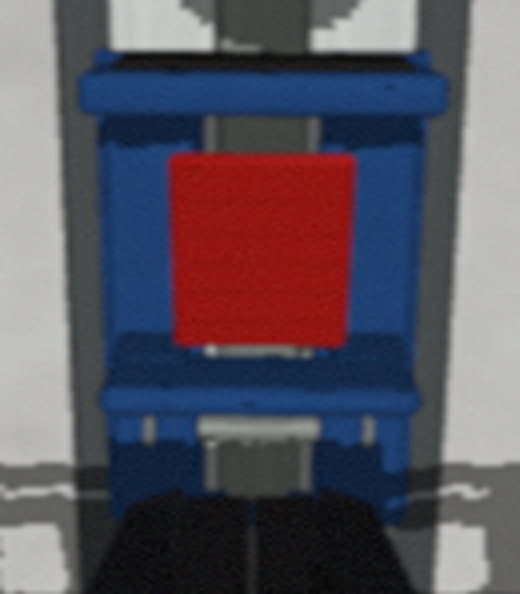

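```bash
python3 - <<'E'
from h import *
c=env.calibration('wrist');s=env.get_state();p=np.array(s['position']);print(p)
for d in (-.009,0,.009): print('tip',d,proj(c,p+AY*d))
for n,v,z in [('rubber top front',130.5,.067),('plate back',143.7,.067),('wallfront',227.3,.078),('wallback',235,.078),('tabnear',214,.046)]: print(n,cl(onz(c,286,v,z)))
cs=env.calibration('side')
for d in(-.009,0,.009): print('side tip',proj(cs,p+AY*d))
def q(al,ac,z): P=MID+AY*al+AX*ac;P[2]=z;return P
for al in (-.006,.001):print('side wall front L,R',proj(cs,q(al,-.031,.078)),proj(cs,q(al,.031,.078)))
ct=env.calibration('top');print('top proj wall',[proj(ct,q(al,0,.078)) for al in(-.006,.001)])
E
python3 - <<'E'
import cv2
im=cv2.imread('pics/side0.png');cv2.imwrite('pics/sc.png',cv2.resize(im[185:275,210:290],None,fx=6,fy=6,interpolation=cv2.INTER_CUBIC))
E
```

```text
[0.53361682 0.03919853 0.17800022]
tip -0.009 [283.53421759 295.99846412]
tip 0 [283.59104509 279.15295326]
tip 0.009 [283.6498135  261.73209224]
rubber top front (np.float64(-0.0001455040002223758), np.float64(0.07147913525491273), np.float64(0.067))
plate back (np.float64(-9.71637215919566e-05), np.float64(0.0620549024774951), np.float64(0.067))
wallfront (np.float64(0.0001490882405346472), np.float64(0.0010059963794043006), np.float64(0.07800000000000001))
wallback (np.float64(0.00018103802816596865), np.float64(-0.00522280999815512), np.float64(0.07800000000000001))
tabnear (np.float64(0.0003425958517130407), np.float64(0.0012167404181497496), np.float64(0.045999999999999985))
side tip [244.47408832 174.29906853]
side tip [245.02299475 171.94617788]
side tip [245.56373765 169.62828025]
side wall front L,R [231.48095552 214.88752976] [260.11329954 216.53985259]
side wall front L,R [231.95777554 212.92714333] [260.43272856 214.56488929]
top proj wall [array([297.13029355, 227.12394649]), array([294.01716759, 226.77535776])]
```

View pics/sc.png

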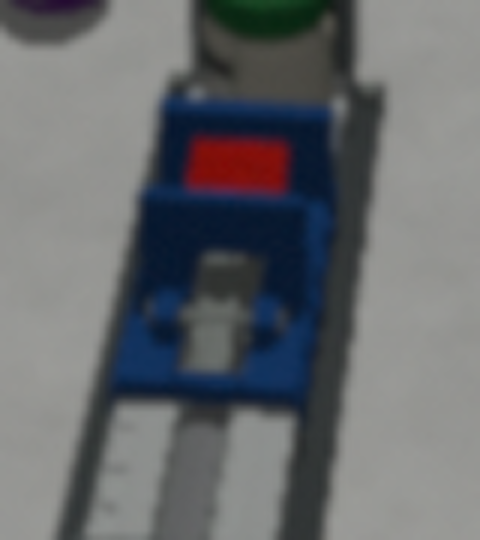

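Run:
```python
from h import *
for k in range(4):
    s=env.get_state();c=env.calibration('wrist');im=env.read_camera('wrist')
    print(s['t'],np.round(cl(s['position']),4),np.round(s['position'],4),np.round(c['cam_to_world'][:3,3],4),np.round(s['wrist_force'],1))
    b=im.astype(int)[:,275:280].mean(1)
    g=b[:,0]-b[:,2]
    print([ (r,g[r].round()) for r in (126,128,130,131,132,134,142,143,144,145,225,226,227,228,229,230,234,235,236)])
    for n,v,z in [('wallfront',227.3,.078)]: print(cl(onz(c,286,v,z)))
```

```text
1.9167 [-0.0016  0.0117  0.178 ] [0.5336 0.0392 0.178 ] [0.5433 0.1178 0.3234] [ 0.9  0.7 -0.3]
[(126, np.float64(0.0)), (128, np.float64(1.0)), (130, np.float64(0.0)), (131, np.float64(-2.0)), (132, np.float64(-1.0)), (134, np.float64(10.0)), (142, np.float64(85.0)), (143, np.float64(84.0)), (144, np.float64(83.0)), (145, np.float64(82.0)), (225, np.float64(54.0)), (226, np.float64(55.0)), (227, np.float64(54.0)), (228, np.float64(53.0)), (229, np.float64(57.0)), (230, np.float64(64.0)), (234, np.float64(91.0)), (235, np.float64(89.0)), (236, np.float64(84.0))]
(np.float64(0.0001490882405346472), np.float64(0.0010059963794043006), np.float64(0.07800000000000001))
1.9667 [-0.0013  0.0125  0.1791] [0.534  0.04   0.1791] [0.5434 0.1185 0.3245] [ 0.5 -0.1 -0.2]
[(126, np.float64(0.0)), (128, np.float64(1.0)), (130, np.float64(0.0)), (131, np.float64(0.0)), (132, np.float64(1.0)), (134, np.float64(-2.0)), (142, np.float64(86.0)), (143, np.float64(85.0)), (144, np.float64(84.0)), (145, np.float64(83.0)), (225, np.float64(56.0)), (226, np.float64(56.0)), (227, np.float64(53.0)), (228, np.f
[... 883 characters left out ...]
np.float64(0.07800000000000001))
2.0667 [-0.0007  0.0134  0.1804] [0.5348 0.0408 0.1804] [0.5435 0.1193 0.3259] [0.6 1.4 0.5]
[(126, np.float64(1.0)), (128, np.float64(1.0)), (130, np.float64(1.0)), (131, np.float64(0.0)), (132, np.float64(0.0)), (134, np.float64(-2.0)), (142, np.float64(87.0)), (143, np.float64(86.0)), (144, np.float64(84.0)), (145, np.float64(84.0)), (225, np.float64(52.0)), (226, np.float64(56.0)), (227, np.float64(56.0)), (228, np.float64(56.0)), (229, np.float64(55.0)), (230, np.float64(56.0)), (234, np.float64(91.0)), (235, np.float64(92.0)), (236, np.float64(89.0))]
(np.float64(0.0016681697034459221), np.float64(0.0018605738721067032), np.float64(0.07800000000000001))
```

```bash
python3 -c "
from h import *
plan(0,.013,.075)"
```

```text
t 2.1167 clamp pos (np.float64(-0.0005259808255706267), np.float64(0.013512894196548894), np.float64(0.18072936426717157)) shift [ 0.00037688  0.10572973 -0.00056498] roll 0.0058997752793358005 F [-0.00651185  0.18883404 -0.8147555 ] w 0.00024665542307419225
```

Call:
step_arm(
  targets=[
    [0,0.03,0,0],
    [0,0.06,0,0.005],
    [0,0.085,0,0.005],
    [0,0.105,0,0.005],
    [0,0.105,0,0.005],
  ],
)

```text
t: 2.53
position: [0.5313, 0.0408, 0.0712]
orientation: [-0.706, 0.706, -0.046, 0.041]
wrist_force: [-1.5, 0.1, -0.5]
grip_width: 0.0005
```

Run:
```python
from h import *
cv2.imwrite('pics/w2.png',env.read_camera('wrist'))
im=env.read_camera('side');cv2.imwrite('pics/s2.png',cv2.resize(im[165:285,190:310],None,fx=5,fy=5,interpolation=cv2.INTER_CUBIC))
plan(0,.013,.041)
```

```text
t 2.6333 clamp pos (np.float64(-0.000874805228868946), np.float64(0.013191459941413524), np.float64(0.07510313410147944)) shift [ 0.00089252  0.03410267 -0.00019095] roll 0.000812697579995747 F [ 0.74977866 -0.42005362  0.94899044] w 0.0008298542166807421
```

View pics/w2.png

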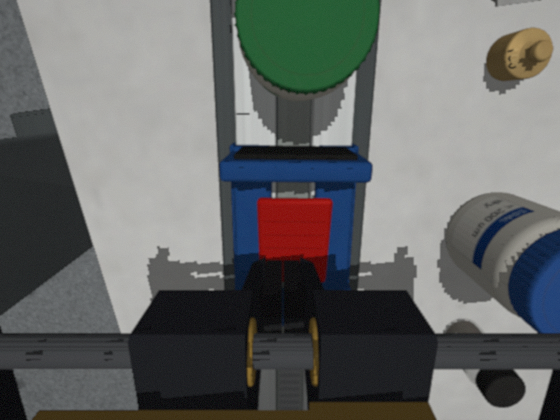

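View pics/s2.png

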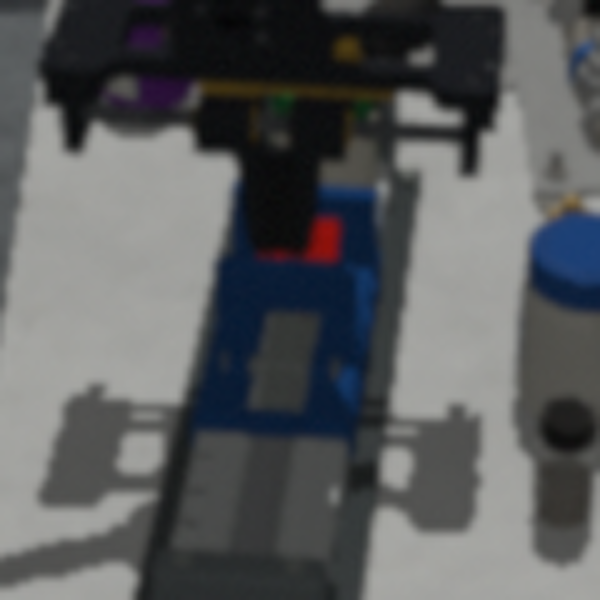

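Run:
```python
from h import *
c=env.calibration('wrist')
for n,u,v,z in [('tabL',258.5,200,.056),('tabR',332,200,.056),('tab far',295,199,.058),('plateL',220,162,.067),('plateR',372,162,.067),('platefront',295,160,.067),('plateback',295,180,.067),('lid',308,15,.091)]:print(n,np.round(cl(onz(c,u,v,z)),4))
print(proj(c,np.array(env.get_state()['position'])))
plan(0,.013,.041)
```

```text
tabL [-0.0132  0.0465  0.056 ]
tabR [0.023  0.0465 0.056 ]
tab far [0.0047 0.0475 0.058 ]
plateL [-0.0292  0.0671  0.067 ]
plateR [0.0384 0.0671 0.067 ]
platefront [0.0042 0.068  0.067 ]
plateback [0.0043 0.0589 0.067 ]
lid [0.0071 0.1201 0.091 ]
[283.54201136 279.14364804]
t 2.6333 clamp pos (np.float64(-0.000874805228868946), np.float64(0.013191459941413524), np.float64(0.07510313410147944)) shift [ 0.00089252  0.03410267 -0.00019095] roll 0.000812697579995747 F [ 0.74977866 -0.42005362  0.94899044] w 0.0008298542166807421
```

The near wrist view puts the centreline of tab and plate about 4 mm further across (+x) than the top view does, and the side view agrees. So I shift +5 mm, then press.

Call:
step_arm(
  targets=[
    [0.005,0.006,0,0],
    [0.005,0.014,0,0],
    [0.005,0.021,0,0],
    [0.005,0.026,0,0],
    [0.005,0.026,0,0],
  ],
)

```text
t: 3.05
position: [0.5407, 0.0394, 0.0488]
orientation: [0.706, -0.706, 0.044, -0.045]
wrist_force: [0.7, 0.6, 3.2]
grip_width: 0.0006
```

Run:
```python
from h import *
cv2.imwrite('pics/w3.png',env.read_camera('wrist'))
im=env.read_camera('side');cv2.imwrite('pics/s3.png',cv2.resize(im[165:285,190:310],None,fx=5,fy=5,interpolation=cv2.INTER_CUBIC))
plan(0.004,.013,.041)
```

```text
t 3.15 clamp pos (np.float64(0.00535440622598215), np.float64(0.01259792225755641), np.float64(0.04926444270022967)) shift [-0.00136667  0.0082626   0.00039828] roll -0.0007337636254542146 F [0.97044065 0.9246872  2.75291202] w 0.0005299638332597896
```

View pics/w3.png

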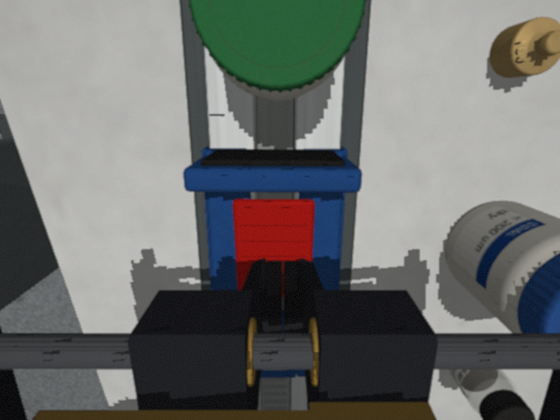

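View pics/s3.png

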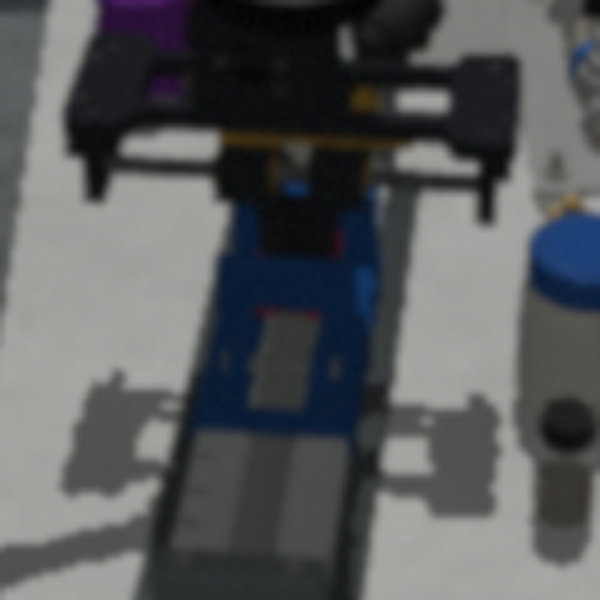

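Call:
step_arm(
  targets=[
    [-0.001,0.003,0,0],
    [-0.002,0.005,0,0],
    [-0.002,0.007,0,0],
    [-0.002,0.008,0,0],
    [-0.002,0.008,0,0],
  ],
)

```text
t: 3.57
position: [0.5392, 0.0395, 0.0422]
orientation: [0.706, -0.706, 0.043, -0.045]
wrist_force: [0.0, 2.2, 10.3]
grip_width: 0.0003
```

Run:
```python
from h import *
cv2.imwrite('pics/w4.png',env.read_camera('wrist'))
im=env.read_camera('side');cv2.imwrite('pics/s4.png',cv2.resize(im[165:285,190:310],None,fx=5,fy=5,interpolation=cv2.INTER_CUBIC))
for i in range(1):plan(0.002,.013,.041)
```

```text
t 3.6667 clamp pos (np.float64(0.0038261031694780926), np.float64(0.012673205087113854), np.float64(0.04222773525125896)) shift [-0.0018292   0.00122338  0.00032558] roll -0.0006928751027618085 F [ 0.72356737  1.78886376 10.35909934] w 0.0005085191162387123
```

View pics/w4.png

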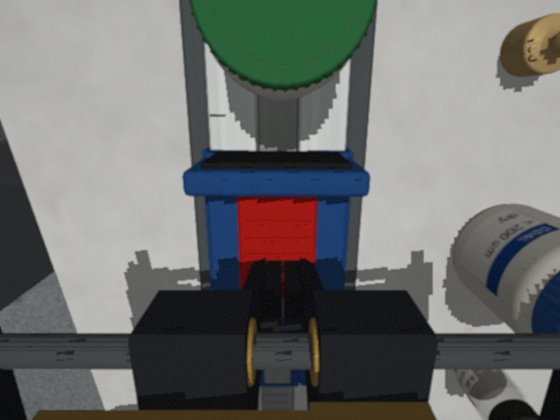

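View pics/s4.png

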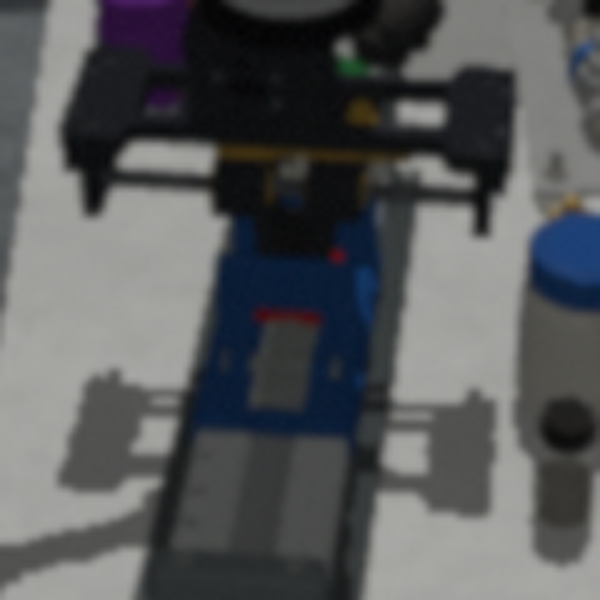

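Contact: z is 42.2 mm, the expected fully-down height, and 10 N is up (spring plus stop), so the tab is down. I push back now along tool -z.

Call:
step_arm(
  targets=[
    [0,0.0005,-0.004,0],
    [0,0.0005,-0.008,0],
    [0,0.0005,-0.013,0],
    [0,0.0005,-0.018,0],
    [0,0.0005,-0.023,0],
  ],
)

```text
t: 4.08
position: [0.5363, 0.0168, 0.0422]
orientation: [0.706, -0.705, 0.043, -0.045]
wrist_force: [-0.9, 4.2, 13.2]
grip_width: 0.0005
```

Run:
```python
from h import *
cv2.imwrite('pics/w5.png',env.read_camera('wrist'))
im=env.read_camera('side');cv2.imwrite('pics/s5.png',cv2.resize(im[165:305,190:310],None,fx=4,fy=4,interpolation=cv2.INTER_CUBIC))
plan(0.002,-.08,.042)
```

```text
t 4.1833 clamp pos (np.float64(0.003724515224011198), np.float64(-0.011006364708688755), np.float64(0.04214274617223267)) shift [-0.00166204  0.00014073 -0.0689979 ] roll -0.000907631093427258 F [-1.07326792 -0.51105436 14.00290809] w 0.0004824806366176252
```

View pics/w5.png

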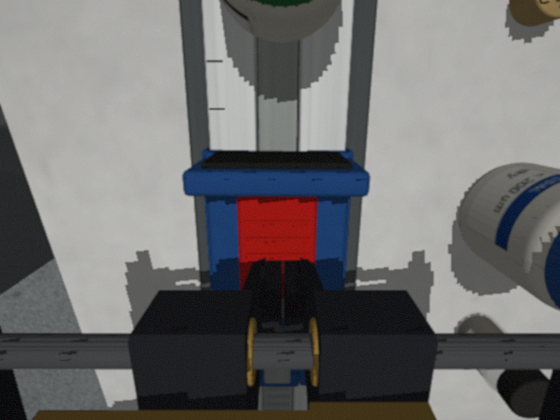

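View pics/s5.png

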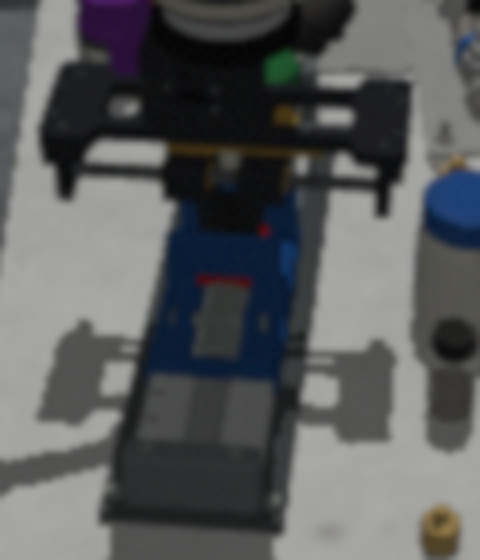

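The jaw moves along with the fingertip and the tab stays down, with the jar left behind. I continue.

Call:
step_arm(
  targets=[
    [-0.0005,0,-0.005,0],
    [-0.0005,0,-0.011,0],
    [-0.001,0,-0.017,0],
    [-0.001,0,-0.023,0],
    [-0.001,0,-0.029,0],
  ],
)

```text
t: 4.6
position: [0.5324, -0.012, 0.0422]
orientation: [0.706, -0.705, 0.043, -0.046]
wrist_force: [1.3, 3.8, 12.2]
grip_width: 0.0004
```

Call:
step_arm(
  targets=[
    [0,0,-0.005,0],
    [0,0,-0.01,0],
    [0,0,-0.015,0],
    [0,0,-0.02,0],
    [0,0,-0.023,0],
  ],
)

```text
t: 5.02
position: [0.5294, -0.0352, 0.0422]
orientation: [0.706, -0.706, 0.043, -0.046]
wrist_force: [2.2, 3.2, 13.4]
grip_width: 0.0004
```

Run:
```python
from h import *
im=env.read_camera('side');cv2.imwrite('pics/s6.png',cv2.resize(im[165:305,190:310],None,fx=4,fy=4,interpolation=cv2.INTER_CUBIC))
im=env.read_camera('top');cv2.imwrite('pics/t6.png',cv2.resize(im[190:265,210:380],None,fx=4.6,fy=4.6,interpolation=cv2.INTER_CUBIC))
plan(0.002,-.08,.042)
```

```text
t 5.1167 clamp pos (np.float64(0.0033711918550524372), np.float64(-0.06303653612280267), np.float64(0.042164781334007195)) shift [-0.00135598  0.00016285 -0.01696899] roll -0.0009221933912903213 F [ 0.77183935  0.67288908 11.22729273] w 0.0005393383115062837
```

View pics/s6.png

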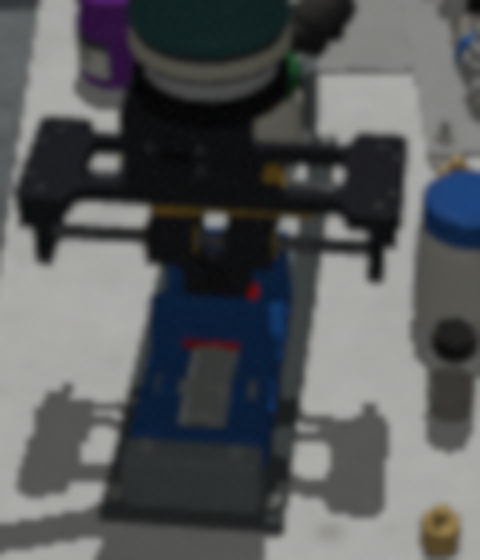

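View pics/t6.png

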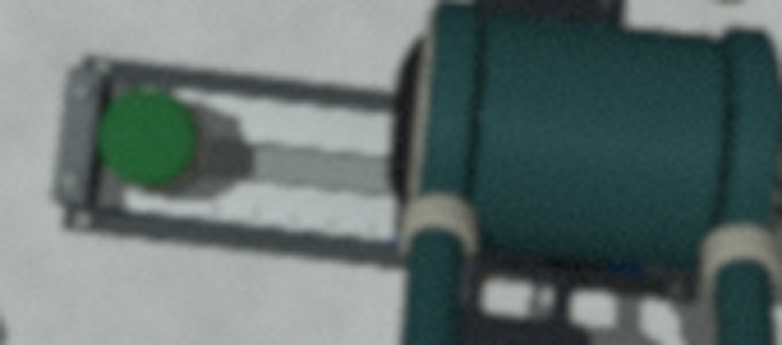

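Call:
step_arm(
  targets=[
    [0,0,-0.003,0],
    [0,0,-0.006,0],
    [0,0,-0.009,0],
  ],
)

```text
t: 5.37
position: [0.5283, -0.0438, 0.0422]
orientation: [0.706, -0.706, 0.043, -0.046]
wrist_force: [2.0, 2.8, 12.6]
grip_width: 0.0005
```

Call:
step_arm(
  targets=[
    [0,0,-0.002,0],
    [0,0,-0.004,0],
    [0,0,-0.004,0],
  ],
)

```text
t: 5.62
position: [0.5277, -0.0466, 0.0422]
orientation: [0.707, -0.705, 0.043, -0.046]
wrist_force: [1.4, 7.5, 13.0]
grip_width: 0.0003
```

Call:
step_arm(
  targets=[
    [0,0,-0.002,0],
    [0,0,-0.003,0],
    [0,0,-0.003,0],
  ],
)

```text
t: 5.87
position: [0.5275, -0.0482, 0.0422]
orientation: [0.707, -0.704, 0.044, -0.046]
wrist_force: [1.8, 13.3, 12.8]
grip_width: 0.0005
```

Run:
```python
from h import *
cv2.imwrite('pics/w7.png',env.read_camera('wrist'))
im=env.read_camera('side');cv2.imwrite('pics/s7.png',cv2.resize(im[205:305,200:290],None,fx=6,fy=6,interpolation=cv2.INTER_CUBIC))
plan(0.002,-.08,.042)
```

```text
t 5.9667 clamp pos (np.float64(0.0031319472929175257), np.float64(-0.07577964008874906), np.float64(0.04221039582998272)) shift [-0.00112238  0.00018702 -0.00422865] roll -0.002386794853380808 F [ 2.95222961 14.0503635  13.15213448] w 7.023739495229072e-05
```

View pics/s7.png

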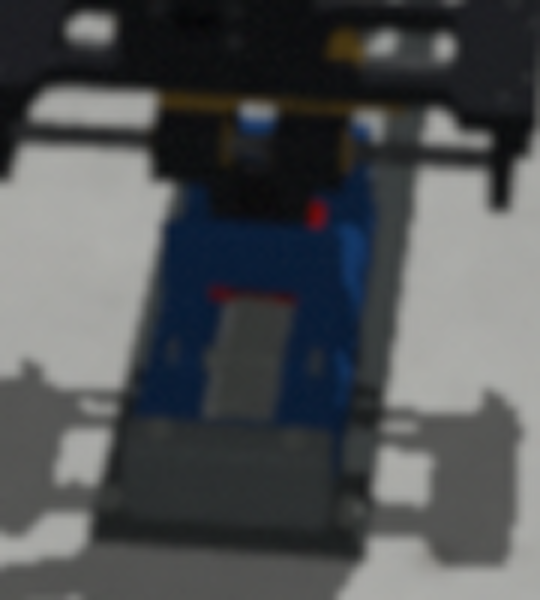

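View pics/w7.png

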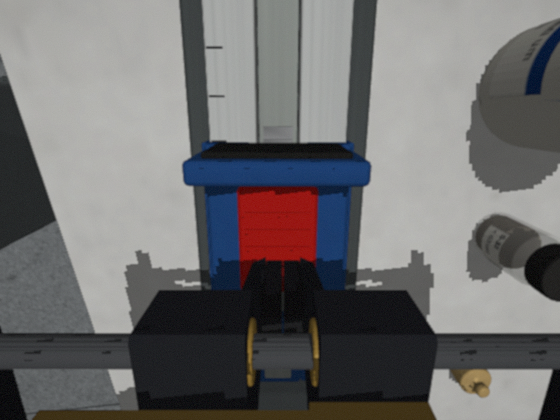

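Call:
step_arm(
  targets=[
    [0,0,-0.001,0],
    [0,0,-0.002,0],
    [0,0,-0.002,0],
  ],
)

```text
t: 6.22
position: [0.5275, -0.0482, 0.0422]
orientation: [0.708, -0.703, 0.044, -0.046]
wrist_force: [3.9, 21.5, 14.0]
grip_width: 0.001
```

Call:
step_arm(
  targets=[
    [0,0,-0.001,0],
    [0,0,-0.002,0],
    [0,0,-0.002,0],
  ],
)

```text
t: 6.47
position: [0.5275, -0.0483, 0.0423]
orientation: [0.709, -0.702, 0.044, -0.047]
wrist_force: [4.3, 30.2, 13.7]
grip_width: 0.0007
```

Run:
```python
from h import *
cv2.imwrite('pics/w8.png',env.read_camera('wrist'))
for f in ('w7','w8'):
    b=cv2.imread(f'pics/{f}.png').astype(int)[:,265:290].mean(1);r=b[:,2]-b[:,0]
    print(f,'tab far edge row',np.argmax(r>40), 'plate top edge',np.argmax((b[:,0]-b[:,2])>40))
plan(0.002,-.08,.042)
```

```text
w7 tab far edge row 187 plate top edge 159
w8 tab far edge row 187 plate top edge 159
t 6.5167 clamp pos (np.float64(0.0031276460925584665), np.float64(-0.07586817692569042), np.float64(0.042267075260476725)) shift [-0.00111139  0.0002189  -0.00414369] roll -0.004105252004494436 F [ 3.86964304 29.70430205 12.58383894] w 0.0005707175979513038
```

30 N with no motion, so the jaw is hard against the stop. I unload most of the push, then lift straight up.

Call:
step_arm(
  targets=[
    [0,0,0.003,0],
    [0,0,0.005,0],
    [0,-0.003,0.005,0],
    [0,-0.01,0.005,0],
    [0,-0.02,0.0055,0],
  ],
)

```text
t: 6.93
position: [0.5231, -0.0476, 0.058]
orientation: [0.707, -0.705, 0.046, -0.042]
wrist_force: [0.8, 4.6, -2.7]
grip_width: 0.0006
```

Run:
```python
from h import *
cv2.imwrite('pics/w9.png',env.read_camera('wrist'))
plan(0.002,-.07,.12)
```

```text
t 6.9833 clamp pos (np.float64(-0.0005554630865876886), np.float64(-0.07579596464653739), np.float64(0.06001455839273414)) shift [ 0.00230386 -0.05998387  0.00591214] roll -0.0010675334441380968 F [-2.74026729  6.18960238  0.41098741] w 0.00023318554753309293
```

View pics/w9.png

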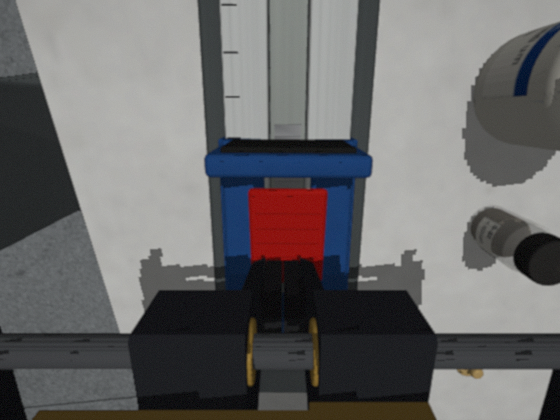

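Call:
step_arm(
  targets=[
    [0,-0.003,0.004,0],
    [0,-0.02,0.006,0],
    [0,-0.05,0.006,0],
    [0,-0.085,0.006,0],
    [0,-0.12,0.006,0],
  ],
)

```text
t: 7.4
position: [0.5241, -0.0433, 0.1794]
orientation: [-0.706, 0.706, -0.046, 0.042]
wrist_force: [0.8, 0.2, -0.2]
grip_width: 0.0006
```

Call:
step_arm(
  targets=[
    [-0.02,0,0.03,0],
    [-0.04,0,0.06,0],
    [-0.06,0,0.09,0],
    [-0.07,0,0.12,0],
    [-0.07,0,0.12,0],
  ],
)

```text
t: 7.82
position: [0.469, 0.0879, 0.1791]
orientation: [0.706, -0.705, 0.044, -0.042]
wrist_force: [-0.9, 0.2, -0.2]
grip_width: 0.0005
```

Run:
```python
from h import *
for n in('side','top'):
    im=env.read_camera(n);cv2.imwrite(f'pics/{n}9.png',im)
cv2.imwrite('pics/s9c.png',cv2.resize(cv2.imread('pics/side9.png')[165:305,190:350],None,fx=4.2,fy=4.2,interpolation=cv2.INTER_CUBIC))
im=cv2.imread('pics/top9.png');cv2.imwrite('pics/t9c.png',cv2.resize(im[160:265,210:380],None,fx=4.6,fy=4.6,interpolation=cv2.INTER_CUBIC))
cs=env.calibration('side')
plan(0,0,.2)
```

```text
t 7.9167 clamp pos (np.float64(-0.0697097054307691), np.float64(0.049169315699897194), np.float64(0.1793749699098971)) shift [ 0.06955495 -0.02066904 -0.04936516] roll 0.002397733317340084 F [-0.60637683 -0.39196665  0.55598119] w 0.00037930797709356476
```

View pics/s9c.png

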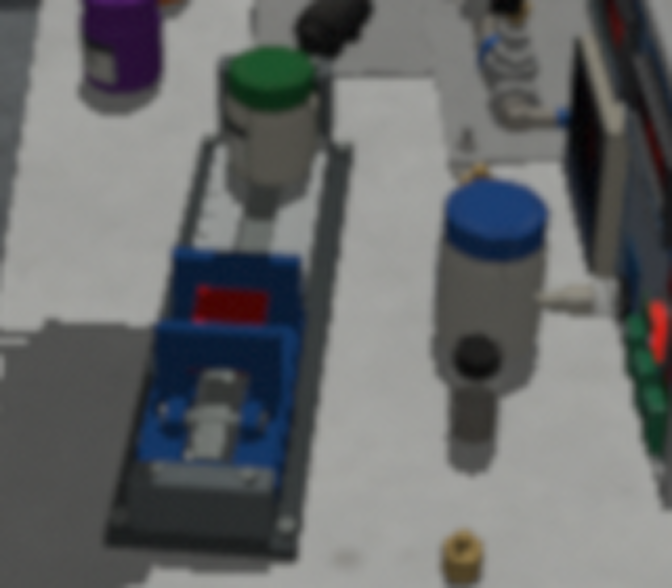

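View pics/t9c.png

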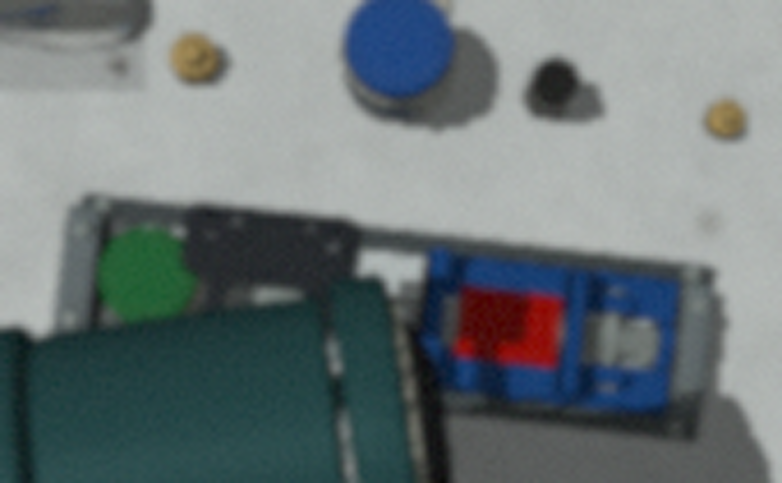

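The jaw is flush against the stop at side (215,460) and top (675,340). The tab is up again, the lid is at the same side pixels as before at (270,78), and the arm is clear. I hand in.

Run:
```python
from h import *
s=env.get_state();print(s['t'],np.abs(s['joint_velocities']).max(),s['wrist_force']);print(env.finish_job())
```

```text
7.9167 0.036894093766387644 [-0.60637683 -0.39196665  0.55598119]
the job is handed in; nothing more can be done
None
```

I pressed the red tab down with the closed fingertips, pushed the jaw back to the end stop with the tab held down, then lifted clear and handed in at about 7.9 s. The hand-in gave no verdict.

**What the checks showed:**
- **Tab down:** the fingertip stopped at z = 42.2 mm, the height given for fully down, with about 10 N upward. It stayed at that height for the whole push.
- **Jaw at the stop:** the fingertip travelled about 88 mm. The push force then rose to 30 N with no more movement.
- **After letting go:** the side and top views show the jaw flush with the stop. The tab looks up again, judged by eye only.
- **Jar and the things behind:** in the side view the green-lidded jar, blue-lidded jar, vial and small weight sit at the same pixels as at the start. I did not measure the other brass weight separately.
- **Robot clear:** the wrist force was back near zero, with the gripper at about 179 mm.

**What disagreed:**
- **Camera offsets:** the wrist view differed from the top view by about 4 mm along and across the bar. Part of this was the arm still settling when the picture was taken. I corrected across the bar from the close view; the offset that was left stayed within the tab.
- **Settling at hand-in:** the arm's joints were still moving slightly, at up to 0.04 rad/s, but in free space.

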